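Plug a relay module into a sloping controller

ROBOT

A 6-joint arm with a two-finger parallel gripper is mounted at the origin on a cart in front of the work surface, level with it; the furniture and walls round the work are solid. World frame = base frame: x ahead of the robot, y to its left, z up, the work surface at z = 0. Lengths are in m, angles in rad, forces in N, time in s.
With the tool pointing down it reaches from about 0.25 to 0.85 m from the base axis. Payload 12.5 kg.
Tool frame: the origin (TCP) lies midway between the tips of the shut fingers; the grasp point (between the pads) lies 19 mm behind it; z points along the fingers, y is the line along which they close (so a half turn about z gives the same grasp; the last joint's range is limited). The gripper opens to 93 mm and grips with 3 to 60 N. Pads are 15 mm wide; open, the fingers measure 128 mm over their backs; the gripper's body (75 mm by 188 mm) begins 65 mm behind the grasp point.
Start: joints at [-1.212, 0.351, 1.652, -0, 1.139, -0.085], TCP at [0.236, -0.497, 0.219] pointing down, gripper open.
Joint ranges: [-2.75, 2.75], [-0.79, 2.1], [0.01, 2.65], [-1.57, 4.71], [0.07, 3.14], [-2.87, 2.87]. Speed limits (rad/s): [2.22, 2.22, 2.79, 3.14, 3.14, 3.14].

INTERFACE

Orientations are given as a rotation vector (axis times angle).
In Python, from bench import env gives the robot as it stands.
- The arm moves only by the tool jog_arm, never from a script. Its argument "plan" is a list of rows, each a list of 3 entries, a list of its own where there are three numbers: the shift along the tool's x, y, z in cm, then the turn about the tool's z in degrees, then the opening in per cent of the stroke, from 0 (shut) to 100 (fully open). A call has 1 to 12 rows; each row shifts and turns the commanded pose from where the row before left it, along the tool's axes as they then stand; what a row does not reach is not made up. A row lasts 1/12 s, in which the tool goes at most 41.7 mm and 7.16 degrees, less where a joint would pass 70% of its speed; a pose out of reach is approached as far as the arm can. A call is refused whole if a number of a shift passes 4.17 or a number of a turn 7.16, either way. A call with a gripper value outside its range is refused whole. The fingers move at their own pace and stop on an object; the grip force is fixed at half the most. Time passes only in rows, so rows that do not move let the fingers close. It gives the time, the measured TCP pose, the force, the opening and the grip force at its end, in the units of the state.
- env.read_state(): the state, without advancing time (a new reading comes with each control period).
- env.camera(name): name is "side" or "top"; returns a dict with "frame" (480x640x3 uint8, blue, green, red), "z_map" (480x640 float32, m along the optical axis (not along the pixel's ray), 0 where there is no reading), "camera_matrix" (3x3 intrinsics, pixels), "position" and "rotation" of the camera in the world. Camera axes: x right, y down, z forward; pixel columns grow to the right and rows downward; lengths in m; the calibration is good to about 2 mm. A picture is of the moment at which its call begins.
- env.finish_job(): hands the job in; it is judged then, once.
The state is a dict: "time": time; "joint_pos": joint angles; "qvel": joint speeds; "joint_torque": joint torques, N m; "tcp_pos": TCP position; "tcp_rot": TCP orientation; "ft_force": force on the tool from outside, world axes, zero at the start; "ft_torque": the same for the moment, N m; "grip_width": finger opening in m; "grasp_force": force on a finger pad.
Only numpy, scipy, OpenCV 4.12 (cv2) and the standard library are available. Lean on these libraries where they do the work, as an engineer would, in place of code of your own. Each camera call takes 0.05 s, during which the arm holds its last target. There are 200 camera calls.

TASK

Take the orange relay module out of the grey parking rack and plug it into the empty socket in the sloping face of the white controller. Push it fully home, so that its shoulder sits flush on the panel, and let go. Leave the blue module standing in its place in the rack.

Things in the scene. Friction and masses are not known exactly. Their poses are not given: they have to be found in the camera images.
- orange: loose relay module, 0.09 kg. Origin: centre of the plug's underside; z from plug to head. Black plug 22 (x) x 32 (y) mm, z 0 to 25, lowest 5 mm tapering in 2 mm a side; then the orange head to grip, 30 (x) x 42 (y) mm, z 25 (flat shoulder) to 65. Fits either way round (half turn). Starts upright in either rack pocket, plug 15 mm deep, shoulder 32 and top 72 mm above the bench.
- blue: a second module of the same shape, with a blue head, standing in the other pocket of the rack; it stays there. Origin and axes as for the orange module.
- rack: grey parking rack fixed to the bench, 60 (x) x 180 (y) x 22 mm high, origin at the centre of its underside, z up. Two pockets 25 x 35 mm, 15 mm deep, centred at x = 0, y = -50 and +50 mm; modules in them have 1.5 mm play a side and stand with their axes parallel to the rack's.
- orange_shoulder (a point): on the orange module's axis in the plane of its shoulder, 25 mm above its origin; axes as the module's
- socket (a point): centre of the empty socket's mouth, in the panel plane, 73 mm above the bench. z points out of the panel: up, leaning 24 degrees to the low front; x up the slope, y level. Hole 26 (x) x 36 (y) mm, 30 mm deep, 3 mm lead-in chamfer. Plug goes in along -z, module x parallel to socket x (either sense), until the shoulder meets the panel. No latch; 5 to 15 N is enough.
- controller: white slope-fronted controller fixed to the bench, panel 130 mm up the slope x 200 mm wide, 100 mm high at the back; origin at the centre of its foot on the bench, x towards its high back, y left, z up. Socket at the -y half in a flat black surround; dark display (2 mm raised) and buttons (3 mm) on the +y half, 50 mm or more from the socket centre.
Things that resemble listed ones, but are neither listed nor needed, are in the scene too. Of the things like the blue, leave any that is green; of the rest the larger one is meant.

How it is judged:
By the outcome, as a careful person would: the job done as asked, in the order asked, and still so for the second after the job is handed in, with the robot touching nothing.
It also fails if it takes over 37 s, if anything falls off the work surface, if the arm or the gripper's body presses on something with over 40 N, if the wrist force passes 120 N, or if a joint passes its speed limit or range.

## Working session

There is one attempt and no reset: what is moved stays moved. The work goes in short steps, Python scripts to look and compute and a tool call to move; the robot and the scene stay as the last step left them, time stands still between calls to the robot, and variables do not carry over. Pictures are saved under pics/ and viewed, at most 10 in all, crops included, and the job is handed in when it is done.

Besides the shell and the picture viewer there is one more tool, called as a command line: name --argument value ..., lists and objects as JSON in quotes. jog_arm: Moves the arm, as the interface text tells. Its arguments: {"type":"object","properties":{"plan":{"type":"array"}},"required":["plan"]}

```bash
mkdir -p pics; ls; cat > h.py <<'E'
import numpy as np, cv2, pickle
from bench import env
def snap(tag):
    out={}
    for n in ("top","side"):
        c=env.camera(n); cv2.imwrite(f"pics/{n}_{tag}.png",c["frame"]); out[n]=c
    pickle.dump(out,open(f"{tag}.pkl","wb")); return out
def pts(c):
    K=c["camera_matrix"]; z=c["z_map"]; v,u=np.mgrid[:480,:640]
    P=np.stack([(u-K[0,2])/K[0,0]*z,(v-K[1,2])/K[1,1]*z,z],-1)
    R=np.array(c["rotation"]); 
    return P@R.T+np.array(c["position"])
E
python3 - <<'E'
from h import *
o=snap("a")
for n,c in o.items(): print(n,c["camera_matrix"],c["position"],c["rotation"])
print(env.read_state())
E
```

```text
pics
top [[526.32674253   0.         315.03054902]
 [  0.         526.32674253 241.28786267]
 [  0.           0.           1.        ]] [ 0.38095209 -0.13823284  0.96977766] [-2.09742007  2.11298717 -0.15652468]
side [[546.51641744   0.         332.53516558]
 [  0.         546.51641744 240.47706761]
 [  0.           0.           1.        ]] [0.52653506 0.60978591 0.73628601] [ 0.00805979  2.86233157 -1.26345949]
{'time': 0.1, 'joint_pos': array([-1.21160275e+00,  3.51219639e-01,  1.65234084e+00,  2.13436330e-05,
        1.13912797e+00, -8.46121476e-02]), 'qvel': array([-0.0013527 ,  0.00032384, -0.00082222, -0.00087903, -0.0001419 ,
        0.00109934]), 'joint_torque': array([ 2.31572722e-04, -4.98033786e+01, -2.85706419e+01,  6.99945143e-02,
        2.38372682e-02, -3.35683455e-05]), 'tcp_pos': array([ 0.23607111, -0.4964159 ,  0.21814217]), 'tcp_rot': array([-3.06350376e+00, -6.91168083e-01,  2.05343564e-04]), 'ft_force': array([-0.89572043, -0.73355313, -0.22285675]), 'ft_torque': array([-0.01136492, -0.00534477,  0.00346536]), 'grasp_force': 0.0, 'grip_width': 0.09268400310621068}
```

View pics/top_a.png

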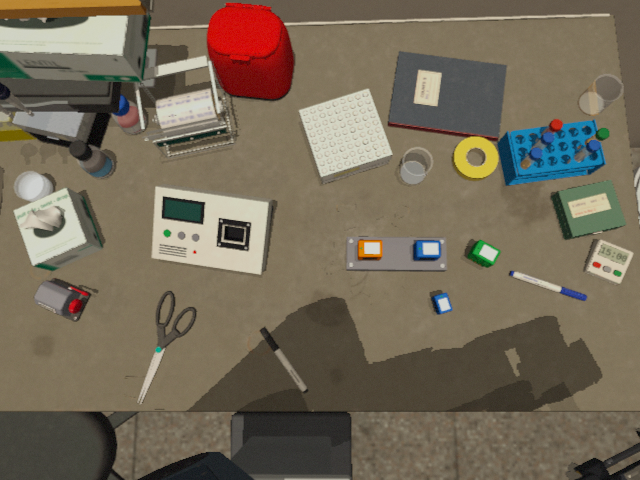

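View pics/side_a.png

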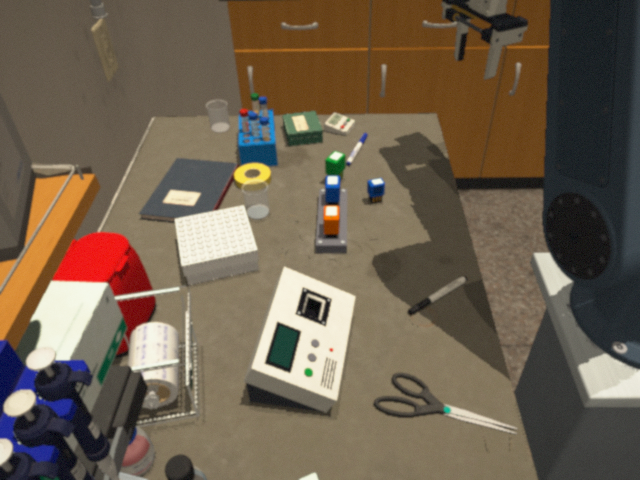

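Top view candidates. Orange module: only the orange block at (370,250); the yellow ring at (476,157) and red bin are not like it. Blue: (427,250) in the rack is the larger, meant one; (442,302) is the small decoy and (484,253) is the green one. The rack is at (397,254), and the socket at (234,235) is on the controller at (212,230), where the display is at (183,210).

```bash
cat >> h.py <<'E'
from scipy.spatial.transform import Rotation as Ro
def cast(c,uv,h):
    "pixels -> world points on plane z=h"
    K=np.array(c["camera_matrix"]); uv=np.atleast_2d(uv).astype(float)
    d=np.c_[(uv-K[:2,2])/K[0,0],np.ones(len(uv))]@R_(c).T; p=np.array(c["position"])
    return p+d*((h-p[2])/d[:,2])[:,None]
def R_(c): 
    r=np.array(c["rotation"]); return Ro.from_rotvec(r).as_matrix() if r.size==3 else r
def pts(c):
    K=c["camera_matrix"]; z=c["z_map"]; v,u=np.mgrid[:480,:640]
    return np.stack([(u-K[0,2])/K[0,0]*z,(v-K[1,2])/K[1,1]*z,z],-1)@R_(c).T+np.array(c["position"])
def big(m):
    cs,_=cv2.findContours(m.astype(np.uint8),cv2.RETR_EXTERNAL,cv2.CHAIN_APPROX_NONE)
    return max(cs,key=cv2.contourArea)
def rect(P):
    (c,s,a)=cv2.minAreaRect((P[:,:2]*1000).astype(np.float32)); return np.round(c,1),np.round(s,1),round(a,2)
def box(u0,u1,v0,v1):
    m=np.zeros((480,640),bool); m[v0:v1,u0:u1]=1; return m
E
python3 - <<'E'
from h import *
o=pickle.load(open("a.pkl","rb"))
t=o["top"]; P=pts(t); Z=P[...,2]
print("bench z",np.median(Z[320:340,200:240]))
for nm,b in (("orange",box(352,388,232,268)),("blue",box(410,446,232,268))):
    m=b&(Z>0.062); c=big(m)[:,0]; print(nm,rect(cast(t,c,0.072)),np.median(Z[m]),c.min(0),c.max(0))
m=box(338,455,228,280)&(Z>0.012); c=big(m)[:,0]; 
m2=box(338,455,228,280)&(Z>0.012)&(Z<0.03); c=big(m2)[:,0]; print("rack",rect(cast(t,c,0.022)),np.median(Z[m2]))
# panel plane
b=box(145,280,180,280)&(Z>0.03); Q=P[b]
for _ in range(5):
    A=np.c_[Q[:,:2],np.ones(len(Q))]; k=np.linalg.lstsq(A,Q[:,2],rcond=None)[0]; r=Q[:,2]-A@k; Q=Q[abs(r)<0.003]
n=np.r_[-k[:2],1]; n/=np.linalg.norm(n); print("panel n",n,"tilt",np.degrees(np.arccos(n[2])),"front dir yaw",np.degrees(np.arctan2(n[1],n[0])),len(Q),r.std())
h=k@np.r_[P[235,234,:2],1]
D=(P@np.r_[-k[:2],1]-k[2]); 
sb=box(215,255,215,255); print(np.round(D[218:254:3,216:254:3]*1000).astype(int))
hole=sb&(D<-0.008); print("hole px",hole.sum(),np.argwhere(hole).mean(0)[::-1])
g=t["frame"]; print(g[218:254:3,216:254:3].max(-1))
cv2.imwrite("pics/crop.png",np.hstack([cv2.resize(g[190:280,140:280],None,fx=4,fy=4,interpolation=2)[:300,160:560],cv2.resize(g[225:300,350:450],None,fx=4,fy=4,interpolation=2)]))
E
```

```text
bench z 0.0007589206909859869
orange (array([ 537.8, -197.3]), array([43.2, 29.8]), 89.35) 0.07253840204566597 [357 240] [382 257]
blue (array([ 535. , -298.3]), array([43.5, 29.6]), 89.36) 0.07266688662766507 [416 241] [441 258]
rack (array([ 536.9, -249.2]), array([179.8,  60.9]), 89.34) 0.02274555404965506
panel n [0.01617044 0.20586878 0.97844599] tilt 11.917489859475754 front dir yaw 85.50879032848763 648 0.001442660398748717
[[  2   4   4   1  -1   1  -2  -2  -1  -4  -2  -5  -7]
 [  0   2   1   1   0  -3  -3  -5  -3  -8  -7  -5  -8]
 [  0  -1   0  -3   0  -3  -7  -3  -5  -8  -9  -8  -7]
 [  0  -2   0  -9 -34 -34 -34  -9 -11  -9 -11 -10 -10]
 [ -8 843  -5 -14 -35 -38 -36 -40 -44 -42 -14 -12 -14]
 [ -7  -8  -9 -17 -38 -40 -39 -43 -44 -42 -15 -15 -16]
 [-10 -11 843 -20 -38 -44 -39 -45 -45 -44 -18 -19 -18]
 [-11 -13 -15 -22 -24 -27 -33 -38 -39 -45 -19 -22 -20]
 [-12 -10 -14 -20 -19 -19 -21 -22 -24 -24 -21 -22 -25]
 [-16 -15 -16 -17 -20 -20 -20 -23 -22 -23 -24 -24 -27]
 [-17 -16 -20 -17 -20 -23 -21 -23 -22 -28 -24 -25 -25]
 [-21 -21 -21 -23 -23 -23 -24 -29 -26 -29 -27 -30 -28]]
hole px 1117 [236.10116383 240.09668756]
[[212  57 147 180 200 209 211 211 211 211 212 212 210]
 [212  83 143  37  33  33  30  33  60 147 197 201 211]
 [211  34  79 103  63  47  35  34  36  32  68 102 212]
 [211  30 136  36  25  35  64 130 155 105  63  34 212]
 [212  32 151  16  29  33  29  28  34  29  62  36 212]
 [210  31 155  15  23  29  35  37  32  38  60  66 212]
 [183  28 162  17  25  24  34  32  34  71  35 103 212]
 [185  33 192  82  33  21  22  16  14 124  33 138 211]
 [178  62  58 132 173 191 199 192 151 173  34 170 211]
 [171 125  35  31  36  30  34  32  28  76  36 175 211]
 [211 212 212 201 139 129  92  38  34  30 155 178 211]
 [212 212 210 213 212 212 212 211 212 211 187 211 212]]
```

View pics/crop.png

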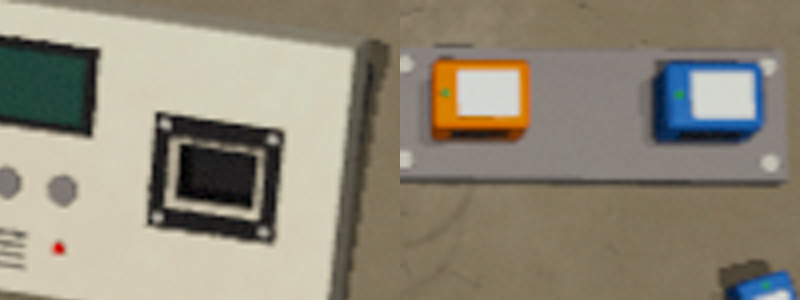

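The crop confirms the orange module in the rack's left pocket and the larger blue one in the right. The empty socket has a light chamfer ring in a black surround, centred near (234,234) in the full image. The plane fit caught outliers, so I'll redo it on white panel pixels only.

```bash
python3 - <<'E'
from h import *
o=pickle.load(open("a.pkl","rb")); t=o["top"]; P=pts(t); Z=P[...,2]; g=t["frame"]
w=box(145,280,180,280)&(g.min(-1)>150)&(Z>0.03)&(Z<0.12); w=cv2.erode(w.astype(np.uint8),np.ones((3,3)))>0; Q=P[w]
rng=np.random.default_rng(0); best=None
for _ in range(300):
    a,b,c=Q[rng.choice(len(Q),3,False)]; n=np.cross(b-a,c-a); n/=np.linalg.norm(n)+1e-12
    s=(abs((Q-a)@n)<0.0015).sum()
    if best is None or s>best[0]: best=(s,a,n)
_,a,n=best; I=Q[abs((Q-a)@n)<0.003]; c0=I.mean(0); n=np.linalg.svd(I-c0,full_matrices=False)[2][2]; n*=np.sign(n[2])
print("inl",len(I),len(Q),"n",n,"tilt",np.degrees(np.arccos(n[2])),"front yaw",np.degrees(np.arctan2(n[1],n[0])))
def castpl(c,uv):
    K=np.array(c["camera_matrix"]); uv=np.atleast_2d(uv).astype(float)
    d=np.c_[(uv-K[:2,2])/K[0,0],np.ones(len(uv))]@R_(c).T; p=np.array(c["position"]); return p+d*(((c0-p)@n)/(d@n))[:,None]
ex=np.array([1,0,0])-n*n[0]; ex/=np.linalg.norm(ex); ey=np.cross(n,ex)
def fit(c,u):
    X=castpl(c,u); q=np.c_[(X-c0)@ex,(X-c0)@ey]; (cc,s,an)=cv2.minAreaRect((q*1000).astype(np.float32))
    return np.round((c0+ex*cc[0]/1e3+ey*cc[1]/1e3)*1000,1),np.round(s,1),round(an,2)
print("surround top",fit(t,big(box(212,262,208,258)&(g.max(-1)<110))[:,0]))
# panel outline
m=box(145,280,180,280)&(abs((P-c0)@n)<0.005); m=cv2.morphologyEx(m.astype(np.uint8),cv2.MORPH_CLOSE,np.ones((9,9)));print("panel",fit(t,big(m)[:,0]))
s=o["side"]; gs=s["frame"]; print("surround side",fit(s,big(box(285,340,283,330)&(gs.max(-1)<110))[:,0]))
# hole ring: bright ring inside surround -> inner contour
for nm,c,b,ero in (("top",t,(212,262,208,258),5),("side",s,(285,340,283,330),5)):
    f=c["frame"]; sm=np.zeros((480,640),np.uint8); cv2.drawContours(sm,[cv2.convexHull(big(box(*b)&(f.max(-1)<110)))],-1,1,-1); sm=cv2.erode(sm,np.ones((ero,ero)))
    ring=(sm>0)&(f.max(-1)>110); X=np.argwhere(ring)[:,::-1]; lab=cv2.connectedComponents(ring.astype(np.uint8))[1]; k=np.bincount(lab[lab>0]).argmax(); print(nm,"ring",fit(c,np.argwhere(lab==k)[:,::-1]))
# orange in side view: top face at .072
Ps=pts(s); m=box(315,350,195,245)&(Ps[...,2]>0.067); print("orange side",rect(cast(s,big(m)[:,0],0.072)))
E
```

```text
inl 4247 4532 n [-0.40195501  0.06363574  0.91344549] tilt 24.01407851324489 front yaw 171.0038496812378
surround top (array([565.6,  39.9,  73.9]), array([57.1, 50.8]), 80.19)
panel (array([572.8,  82.8,  74.1]), array([201.1, 131.3]), 80.07)
surround side (array([565.8,  37.9,  74.2]), array([54.6, 49.1]), 80.0)
top ring (array([565.4,  39.7,  73.9]), array([42.8, 32.4]), 80.2)
side ring (array([565.5,  36.9,  74.1]), array([42.7, 33.8]), 78.82)
orange side (array([ 539. , -195.4]), array([44.9, 30.6]), 89.1)
```

jog_arm --plan '[[[0,0,0],6.5,70],[[0,0,0],6.5,70],[[0,0,0],6.5,70],[[0,0,0],6.6,70],[[2,-2,0],0,70],[[2,-2,0],0,70],[[2,-2,0],0,70],[[2,-2,0],0,70],[[2,-2,0],0,70],[[2,-2,0],0,70],[[2,-2,0],0,70],[[2,-2,0],0,70]]'

```text
time: 1.1
tcp_pos: [0.3988, -0.3374, 0.2184]
tcp_rot: [-3.141, 0.019, 0.001]
ft_force: [0.1, 0.2, -0.4]
grip_width: 0.0648
grasp_force: 0.0
```

jog_arm --plan '[[[2,-2,0],0,70],[[2,-2,0],0,70],[[2,-2,0],0,70],[[2,-2,0],0,70],[[2,-2,0.5],0,70],[[2,-2,0.5],0,70],[[0,0,1],0,70],[[0,0,1],0,70],[[0,0,1],0,70],[[0,0,0],0,70],[[0,0,0],0,70]]'

```text
time: 2.02
tcp_pos: [0.5186, -0.2206, 0.1781]
tcp_rot: [-3.141, 0.02, 0.002]
ft_force: [0.2, 0.2, 0.3]
grip_width: 0.0652
grasp_force: 0.0
```

```bash
cat >> h.py <<'E'
def go(target,yaw):
    "shift in tool axes (cm), after first turning to the yaw (deg) of tool x"
    s=env.read_state(); R=Ro.from_rotvec(s["tcp_rot"]).as_matrix(); y=np.degrees(np.arctan2(R[1,0],R[0,0]))
    turn=y-yaw; R2=R@Ro.from_euler("z",turn,degrees=True).as_matrix()
    print("t",s["time"],"tcp",np.round(s["tcp_pos"]*1000,1),"yaw",round(y,2),"down",np.round(R[:,2],3),"F",np.round(s["ft_force"],1),"w",round(s["grip_width"]*1000,1),"gf",round(s["grasp_force"],1))
    print("turn",round(turn,2),"shift cm",np.round(R2.T@(np.array(target)-s["tcp_pos"])*100,2))
E
python3 -c "
from h import *
go([.5384,-.1965,.040],-.66)"
```

```text
t 2.0167 tcp [ 518.6 -220.6  178.1] yaw -0.74 down [-0.001  0.001 -1.   ] F [0.2 0.2 0.3] w 65.2 gf 0.0
turn -0.08 shift cm [ 1.97 -2.43 13.81]
```

jog_arm --plan '[[[1,-1.2,1.5],0,70],[[1,-1.2,1.5],0,70],[[0,0,2],0,70],[[0,0,2],0,70],[[0,0,2],0,70],[[0,0,2],0,70],[[0,0,1.5],0,70],[[0,0,1.3],0,70],[[0,0,0],0,70],[[0,0,0],0,70]]'

```text
time: 2.85
tcp_pos: [0.5397, -0.1966, 0.0409]
tcp_rot: [-3.141, 0.019, 0.0]
ft_force: [-0.4, -0.4, 0.7]
grip_width: 0.0649
grasp_force: 0.0
```

```bash
python3 -c "
from h import *
o=snap('b')
go([.5384,-.1965,.040],-.66)
cv2.imwrite('pics/b2.png',np.hstack([cv2.resize(o['top']['frame'][210:300,330:460],None,fx=3,fy=3),cv2.resize(o['side']['frame'][160:260,280:400],None,fx=3,fy=3)[:270]]))"
```

```text
t 2.95 tcp [ 540.3 -196.7   41.8] yaw -0.69 down [ 0.002 -0.001 -1.   ] F [-0.3 -0.8  0.3] w 65.2 gf 0.0
turn -0.03 shift cm [-0.19 -0.02  0.18]
```

View pics/b2.png

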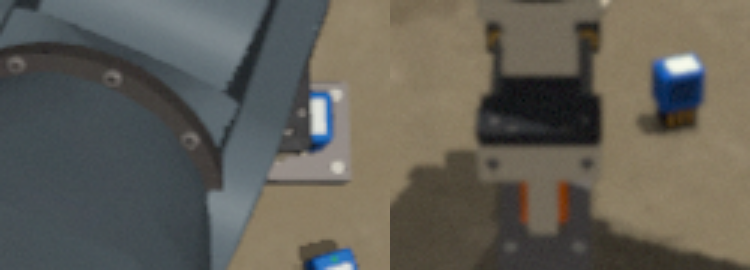

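The side view shows the front finger centred on the orange head, with orange strips at about (523,205) and (563,205) in the crop. The blue module is clear of the fingers. Closing now.

jog_arm --plan '[[[-0.1,0,0.1],0,40],[[0,0,0],0,0],[[0,0,0],0,0],[[0,0,0],0,0],[[0,0,0],0,0],[[0,0,0],0,0],[[0,0,-0.4],0,0],[[0,0,-0.3],0,0],[[0,0,0],0,0],[[0,0,0],0,0]]'

```text
time: 3.78
tcp_pos: [0.539, -0.1972, 0.0471]
tcp_rot: [3.14, -0.018, 0.001]
ft_force: [-1.2, -6.0, 2.3]
grip_width: 0.0423
grasp_force: 29.9
```

```bash
python3 -c "
from h import *
go([.5384,-.1965,.040],-.66)"
```

```text
t 3.7833 tcp [ 539.  -197.2   47.1] yaw -0.66 down [ 0.001 -0.002 -1.   ] F [-1.2 -6.   2.3] w 42.3 gf 29.9
turn 0.0 shift cm [-0.06 -0.07  0.71]
```

jog_arm --plan '[[[-0.3,0,0],0,0],[[-0.3,0,0],0,0],[[-0.3,0,0],0,0],[[-0.3,0,0],0,0],[[-0.3,0,0],0,0],[[-0.3,0,0],0,0],[[-0.3,0,0],0,0],[[0,0,0],0,0]]'

```text
time: 4.45
tcp_pos: [0.5203, -0.1976, 0.0479]
tcp_rot: [3.138, -0.019, 0.011]
ft_force: [7.8, -6.4, -0.7]
grip_width: 0.042
grasp_force: 30.0
```

```bash
python3 -c "
from h import *
go([.5384,-.1965,.040],-.66)
o=snap('c')
cv2.imwrite('pics/c2.png',cv2.resize(o['side']['frame'][170:270,270:390],None,fx=4,fy=4))"
```

```text
t 4.45 tcp [ 520.3 -197.6   47.9] yaw -0.68 down [ 0.007 -0.004 -1.   ] F [ 7.8 -6.4 -0.7] w 42.0 gf 30.0
turn -0.02 shift cm [ 1.8  -0.13  0.81]
```

View pics/c2.png

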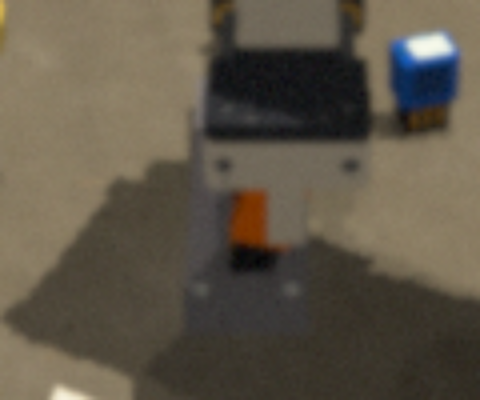

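jog_arm --plan '[[[0,0,-1],0,0],[[0,0,-2],0,0],[[0,0,-3],0,0],[[0,0,-3],0,0],[[0,-1,-1],3,0],[[0,-2,0],3,0],[[0,-2,0],2.7,0],[[0,-2,0],0,0],[[0,-2,0],0,0],[[0,-2,0],0,0],[[0,-2,0],0,0]]'

```text
time: 5.47
tcp_pos: [0.5343, -0.0662, 0.1467]
tcp_rot: [-3.131, 0.257, 0.0]
ft_force: [-0.3, 0.0, -0.8]
grip_width: 0.0423
grasp_force: 30.0
```

jog_arm --plan '[[[0,-2,0],0,0],[[0,-2,0],0,0],[[0,-2,0],0,0],[[0,-1,0],0,0],[[0,0,0],0,0],[[0,0,0],0,0],[[0,0,0],0,0]]'

```text
time: 6.05
tcp_pos: [0.5457, 0.001, 0.1466]
tcp_rot: [3.131, -0.257, -0.0]
ft_force: [-0.3, 1.3, -1.3]
grip_width: 0.0416
grasp_force: 30.0
```

```bash
python3 -c "
from h import *
go([.5263,.0452,.1433],-9.4)
o=snap('d')
cv2.imwrite('pics/d2.png',cv2.resize(o['side']['frame'][180:350,220:420],None,fx=4,fy=4)[:600])"
```

```text
t 6.05 tcp [545.7   1.  146.6] yaw -9.4 down [-0. -0. -1.] F [-0.3  1.3 -1.3] w 41.6 gf 30.0
turn 0.0 shift cm [-2.64 -4.04  0.33]
```

View pics/d2.png

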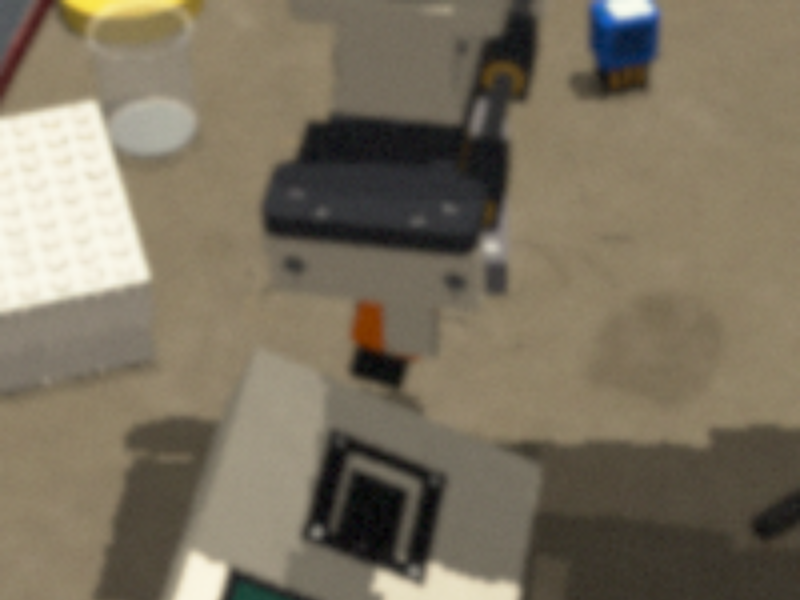

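The held module leans towards the robot, as wanted. In the crop the plug is at about (380,365) and the socket mouth at about (378,505). Next I'll measure the tilt and plug position.

```bash
cat > tilt.py <<'E'
from h import *
import sys
def tilt(tag,bx):
    s=pickle.load(open(tag+".pkl","rb"))["side"]; f=s["frame"].astype(int); tcp=env.read_state()["tcp_pos"]
    ya=np.radians(-9.4); ex=np.array([np.cos(ya),np.sin(ya),0]); ey=np.array([-np.sin(ya),np.cos(ya),0]); g=tcp+[0,0,.019]
    def onpl(uv,off):
        K=s["camera_matrix"]; d=np.c_[(uv-K[:2,2])/K[0,0],np.ones(len(uv))]@R_(s).T; p=np.array(s["position"])
        X=p+d*(((g+ey*off-p)@ey)/(d@ey))[:,None]; return np.c_[(X-g)@ex,X[:,2]-g[2]]*1000
    B=box(*bx); hsv=cv2.cvtColor(s["frame"],cv2.COLOR_BGR2HSV)
    og=B&(hsv[...,1]>150)&(hsv[...,0]<20)&(hsv[...,2]>90); bk=B&(f.max(-1)<45)
    for nm,m,off in(("orange",og,.021),("plug",bk,.016)):
        c=big(m)[:,0]; q=onpl(c.astype(float),off); 
        print(nm,m.sum(),cv2.minAreaRect(q.astype(np.float32)),np.round(q.min(0),1),np.round(q.max(0),1))
        for side,fn in(("left",max),("right",min)):  # image left = +x
            rows=[q[c[:,1]==v] for v in np.unique(c[:,1])][1:-1]
            e=np.array([r[np.argmax(r[:,0])] if side=="left" else r[np.argmin(r[:,0])] for r in rows])
            k=np.polyfit(e[:,1],e[:,0],1); print("  edge",side,"lean",round(-np.degrees(np.arctan(k[0])),1),np.round(e[[0,-1]],1).tolist())
tilt(sys.argv[1],[int(a) for a in sys.argv[2:6]])
E
python3 tilt.py d 300 332 254 280
```

```text
orange 72 ((17.771015167236328, -9.693278312683105), (10.868416786193848, 21.93814468383789), 2.0646579265594482) [ 12.3 -20.7] [23.5  1.1]
  edge left lean 6.7 [[21.3, -2.1], [22.0, -19.2]]
  edge right lean -4.9 [[13.5, -1.0], [12.6, -17.8]]
plug 72 ((15.247323989868164, -37.38444137573242), (18.064027786254883, 13.787492752075195), 11.269867897033691) [  6.2 -44.9] [ 24. -30.]
  edge left lean -19.3 [[23.6, -33.2], [17.7, -43.4]]
  edge right lean -8.4 [[10.9, -31.2], [8.1, -41.9]]
```

```bash
python3 -c "
from h import *
go([.532,.0445,.138],-9.4)
go([.5437,.0424,.113],-9.4)
go([.5544,.0406,.0793],-9.4)"
```

```text
t 6.15 tcp [545.8   0.9 146.6] yaw -9.43 down [-0. -0. -1.] F [-0.6  0.9 -1.1] w 41.8 gf 30.0
turn -0.03 shift cm [-2.07 -4.08  0.86]
t 6.15 tcp [545.8   0.9 146.6] yaw -9.43 down [-0. -0. -1.] F [-0.6  0.9 -1.1] w 41.8 gf 30.0
turn -0.03 shift cm [-0.88 -4.06  3.36]
t 6.15 tcp [545.8   0.9 146.6] yaw -9.43 down [-0. -0. -1.] F [-0.6  0.9 -1.1] w 41.8 gf 30.0
turn -0.03 shift cm [ 0.2  -4.06  6.73]
```

jog_arm --plan '[[[-0.5,-1,0.2],0,0],[[-0.5,-1,0.2],0,0],[[-0.5,-1,0.2],0,0],[[-0.6,-1.1,0.3],0,0],[[0.4,0,0.8],0,0],[[0.4,0,0.8],0,0],[[0.2,0,0.5],0,0],[[0,0,0],0,0],[[0,0,0],0,0]]'

```text
time: 6.9
tcp_pos: [0.5417, 0.0438, 0.1161]
tcp_rot: [3.131, -0.257, -0.002]
ft_force: [0.4, 0.1, -1.4]
grip_width: 0.042
grasp_force: 30.0
```

```bash
python3 -c "
from h import *
go([.5544,.0406,.0793],-9.4)
o=snap('e')
cv2.imwrite('pics/e2.png',cv2.resize(o['side']['frame'][230:330,260:390],None,fx=6,fy=6,interpolation=cv2.INTER_CUBIC)[:600])"
```

```text
t 6.9 tcp [541.7  43.8 116.1] yaw -9.39 down [-0.001 -0.    -1.   ] F [ 0.4  0.1 -1.4] w 42.0 gf 30.0
turn 0.01 shift cm [1.31 0.11 3.68]
```

View pics/e2.png

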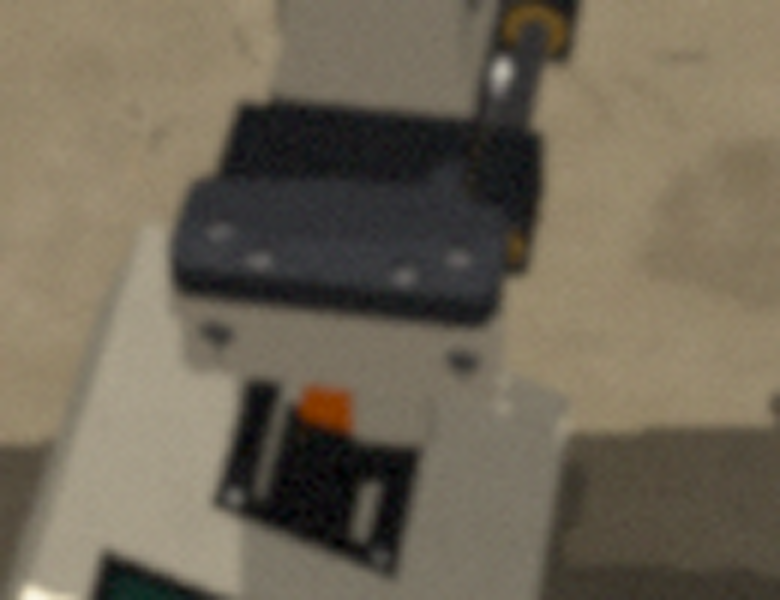

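The plug, at about (330,450), is right over the mouth ring, whose arms are at (270,460) and (367,510). I'll insert in steps and watch the force.

jog_arm --plan '[[[0.15,0.05,0.4],0,0],[[0.15,0.05,0.4],0,0],[[0.15,0,0.4],0,0],[[0.13,0,0.3],0,0],[[0,0,0],0,0]]'

```text
time: 7.42
tcp_pos: [0.5471, 0.0421, 0.1009]
tcp_rot: [3.131, -0.257, -0.002]
ft_force: [0.2, -0.6, -1.4]
grip_width: 0.0417
grasp_force: 30.0
```

jog_arm --plan '[[[0.13,0,0.35],0,0],[[0.13,0,0.35],0,0],[[0,0,0],0,0]]'

```text
time: 7.67
tcp_pos: [0.5497, 0.0417, 0.094]
tcp_rot: [3.131, -0.257, -0.001]
ft_force: [0.2, 0.1, -1.6]
grip_width: 0.0419
grasp_force: 30.0
```

jog_arm --plan '[[[0.13,0,0.3],0,0],[[0.13,0,0.3],0,0],[[0,0,0],0,0]]'

```text
time: 7.92
tcp_pos: [0.5523, 0.0413, 0.0881]
tcp_rot: [3.131, -0.257, -0.001]
ft_force: [-0.3, -0.2, -1.6]
grip_width: 0.0418
grasp_force: 30.0
```

jog_arm --plan '[[[0.13,0,0.3],0,0],[[0.13,0,0.3],0,0],[[0,0,0],0,0]]'

```text
time: 8.17
tcp_pos: [0.555, 0.0408, 0.0826]
tcp_rot: [3.131, -0.257, -0.0]
ft_force: [-1.1, -0.2, 0.9]
grip_width: 0.0418
grasp_force: 30.0
```

```bash
python3 -c "
from h import *
go([.5544,.0406,.0793],-9.4)"
```

```text
t 8.1667 tcp [555.   40.8  82.6] yaw -9.37 down [-0. -0. -1.] F [-1.1 -0.2  0.9] w 41.8 gf 30.0
turn 0.03 shift cm [-0.06  0.03  0.33]
```

jog_arm --plan '[[[0,0,0.15],0,0],[[0,0,0.1],0,0],[[0,0,0],0,0]]'

```text
time: 8.42
tcp_pos: [0.5551, 0.0408, 0.0814]
tcp_rot: [3.131, -0.257, 0.001]
ft_force: [-7.0, -0.8, 15.9]
grip_width: 0.0421
grasp_force: 30.0
```

jog_arm --plan '[[[0,0,0.1],0,0],[[0,0,0],0,0]]'

```text
time: 8.58
tcp_pos: [0.5552, 0.0408, 0.0806]
tcp_rot: [3.131, -0.257, 0.001]
ft_force: [-8.6, -0.3, 18.2]
grip_width: 0.0418
grasp_force: 30.0
```

jog_arm --plan '[[[0,0,0.1],0,0],[[0,0,0],0,0]]'

```text
time: 8.75
tcp_pos: [0.5552, 0.0408, 0.0797]
tcp_rot: [3.131, -0.257, 0.001]
ft_force: [-7.8, -1.1, 20.0]
grip_width: 0.0418
grasp_force: 30.0
```

jog_arm --plan '[[[0,0,0],0,52],[[0,0,0],0,56],[[0,0,0],0,56],[[0,0,0],0,56],[[-0.2,0,-1],0,56],[[-0.4,0,-2],0,56],[[0,0,-3],0,56],[[0,0,-3],0,60],[[0,3,-2],0,60],[[0,4,0],0,60],[[0,4,0],0,60],[[0,4,0],0,60]]'

```text
time: 9.75
tcp_pos: [0.5241, -0.1075, 0.1893]
tcp_rot: [3.131, -0.255, 0.002]
ft_force: [0.7, -0.4, -0.8]
grip_width: 0.0555
grasp_force: 0.0
```

jog_arm --plan '[[[-3,3,0],0,0],[[-3,3,0],0,0],[[-3,3,0],0,0],[[-3,3,0],0,0],[[0,0,0],0,0]]'

```text
time: 10.17
tcp_pos: [0.3847, -0.2057, 0.1886]
tcp_rot: [3.13, -0.263, -0.002]
ft_force: [-0.4, -0.9, 0.1]
grip_width: 0.0272
grasp_force: 0.0
```

```bash
python3 -c "
from h import *
o=snap('f')
go([.5544,.0406,.0793],-9.4)
cv2.imwrite('pics/f2.png',np.hstack([cv2.resize(o['top']['frame'][180:280,190:290],None,fx=4,fy=4,interpolation=2),cv2.resize(o['side']['frame'][240:340,260:360],None,fx=4,fy=4,interpolation=2)]))
t=o['top'];P=pts(t)
n=np.array([-.402,.0636,.9134]);n/=np.linalg.norm(n);S=np.array([.5655,.039,.0738])
D=(P-S)@n*1000
hsv=cv2.cvtColor(t['frame'],cv2.COLOR_BGR2HSV)
m=box(205,275,200,270)&(D>25)&(D<70); Q=P[m]; print(m.sum(),np.percentile(D[m],[5,25,50,75,95]))
m=m&(abs(D-np.median(D[m]))<4);Q=P[m];c=Q.mean(0);k=np.linalg.svd(Q-c,full_matrices=False)[2][2];k*=np.sign(k[2]);print('top n',k,'lean',np.degrees(np.arccos(k[2])),'vs panel',np.degrees(np.arccos(k@n)),'c',c,'h',(c-S)@n*1000)
w=box(150,285,185,280)&(abs(D)<3)&(t['frame'].min(-1)>120);print('panel D',np.median(D[w]))
"
```

```text
t 10.2667 tcp [ 388.5 -204.   188.9] yaw -9.54 down [ 0.001 -0.    -1.   ] F [-0.1 -0.3  1.2] w 19.2 gf 0.0
turn -0.14 shift cm [ 12.36 -26.84  10.96]
483 [29.8299423  38.3771108  39.83066618 40.91307445 42.49062615]
top n [-0.38728233  0.05721836  0.92018392] lean 23.04701481292691 vs panel 0.9979528241808842 c [0.55017597 0.04155103 0.11069876] h 40.026867857141546
panel D 0.14661491421418948
```

View pics/f2.png

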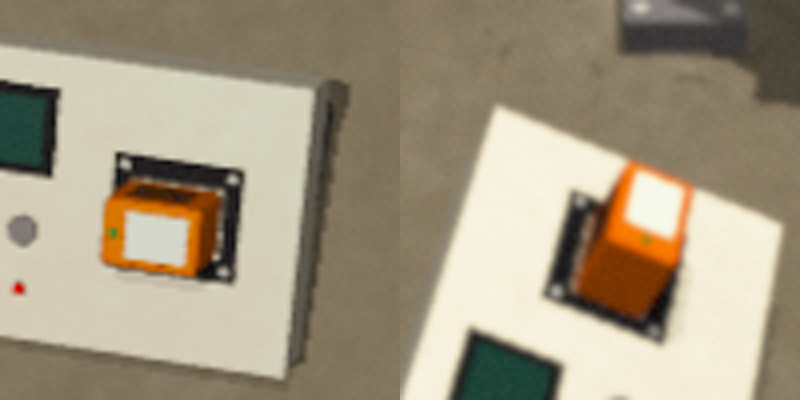

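The orange module is seated in the socket, label up at (157,238) in the crop, and its top measures 40.0 mm above the panel (40 mm means flush). I'll average a few frames to settle the residual 1° and check the blue module.

```bash
python3 -c "
from h import *
C=[env.camera('top') for _ in range(16)]; Ps=[pts(c) for c in C]
P=np.median(Ps,0); f=C[0]['frame']
n=np.array([-.402,.0636,.9134]);n/=np.linalg.norm(n);S=np.array([.5655,.039,.0738])
w=box(150,285,185,280)&(abs((P-S)@n)<.004)&(f.min(-1)>120)
def pl(m,t=.0015):
    Q=P[m]
    for _ in range(4):
        c=np.median(Q,0) if _==0 else Q.mean(0);k=np.linalg.svd(Q-Q.mean(0),full_matrices=False)[2][2];k*=np.sign(k[2]);Q=Q[abs((Q-Q.mean(0))@k)<t]
    return Q.mean(0),k,len(Q)
c0,n,_=pl(w); D=(P-c0)@n*1000
m=box(205,275,200,270)&(D>36)&(D<44); m=cv2.erode(m.astype(np.uint8),np.ones((3,3)))>0
c,k,N=pl(m); d=k-n; print(n,k,N,'ang',np.degrees(np.arccos(k@n)),'h',(c-c0)@n*1000,'dx,dy deg',np.degrees(d[:2]))
Z=P[...,2];b=box(410,446,232,268)&(Z>.062);cc=big(b)[:,0];print('blue',rect(cast(C[0],cc,.072)),np.median(Z[b]))
"
```

```text
[-0.40147884  0.06410412  0.91362213] [-0.3973852   0.06429633  0.91539663] 337 ang 0.25587346901473573 h 40.197862482653754 dx,dy deg [0.23454821 0.01101235]
blue (array([ 535. , -297.9]), array([42.7, 29.6]), 89.36) 0.07275910092530724
```

```bash
python3 -c "
from bench import env
print(env.finish_job())"
```

```text
the job is handed in; nothing more can be done
None
```

The orange module is plugged fully home in the controller's socket and released (top 40.2 mm above the panel against 40 mm nominal, 0.3° off), the blue module is still in its rack pocket, and the job is handed in at about 11 s.

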